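# Hold the fume extractor's key switch turned

## Task

Lift the red key up and off its hook on the key rack, push it down into the keyhole on top of the yellow fume extractor control box, past the sticky pins (wiggling helps), until its collar sits on the plate, then turn it clockwise (seen from above) a full quarter turn to its stop. The switch springs back, so finish with the gripper still holding the key down and turned; do not let go. Leave the blue key on its hook and do not disturb the other things on the bench.

Things in the scene. Friction and masses are not known exactly. Their poses are not given: they have to be found in the camera images.
- red_key: Red-bowed steel key, about 70 g, 76 mm tall, hanging upright, tip down, on one of the rack's two hooks (which one varies; the blue key is on the other). Origin at the centre of its tip; z up the shaft to the bow, y along the width of bow and blade, x through the bow's hole. It is the same turned half round about z.
- key_tip (a point): Centre of the red key's tip; axes as the key's. From the tip up: flat double blade 24 mm wide (y), 5 mm thick (x), 0 to 10 mm; round neck 5 mm in diameter, 10 to 21 mm; brass collar 22 mm in diameter, 21 to 25 mm; shaft 9 mm in diameter to 40 mm; bow 40 to 76 mm.
- key_center (a point): Centre of the red bow, 58 mm above the tip: grasp here from above, fingers closing along the key's y. The bow is a flat frame 36 mm wide (y), 10 mm thick (x), 36 mm high; the hook passes through its hole, 20 mm wide and 22 mm high. Axes as the key's.
- key_collar (a point): Centre of the underside of the red key's brass collar, 21 mm above its tip. Axes as the key's.
- rack: Grey key rack, fixed to the bench: base 90 x 240 x 12 mm, two thin posts 110 mm either side, with a crossbar on top (its top at 168 mm). Origin under the crossbar's middle at bench level, z up, y along the crossbar; the hooks stick out along its -x. To take a key off, lift it 6 to 15 mm (best 10), then draw it 50 mm or more along the rack's -x.
- hook_right (a point): On the axis of the rack's hook at -y, 160 mm above the bench, 35 mm out from the crossbar's middle; keys hang within 5 mm of it along x. Axes as the rack's. A hook is a level rod 6 mm in diameter along the rack's -x; its tip turns up 20 to 27 mm beyond this point, and the top of the tip is 5 mm above the top of the rod.
- hook_left (a point): The same point on the other hook, 130 mm along the rack's +y from hook_right. Axes as the rack's.
- control_box: Yellow control box fixed to the bench, 75 mm high, with a bare metal plate 62 x 62 mm on top, the keyhole in its middle. Origin at bench level under the keyhole; the box reaches from -50 to +110 mm in its x and 65 mm either side in y; z up. A green lamp and a black cap up to 10 mm high stand on top, 78 mm along +x.
- keyhole (a point): Centre of the keyhole on the plate's top, 80 mm above the bench; axes as the control box. Slot 26.4 mm long along y (as the key's blade must lie), 7.4 mm wide along x, with a funnel 3 mm wide all round at the top; plate 8 mm thick. Home: collar resting on the plate, tip 21 mm deep. The key can turn only once its tip is 18 mm deep.
- pins (a point): Inside the lock on its axis, 14.5 mm below the plate's top: two pairs of sprung, sticky pins, which the blade's end meets at about 11 mm and 15 mm depth. Pushing straight past each pair takes about 10 to 15 N, then it gives way suddenly; small yaw wiggles of 0.05 rad while pushing help. Once seated, the pins hold the key in.
- keyswitch (a joint): Turn of the switch in rad: 0 at rest (slot along the box's y, black mark), grows clockwise seen from above, stop at 1.571 (green mark on the box's +x side). A spring drives it back: 0.04 N m at 0, 0.17 N m at the stop. The key has 0.1 to 0.2 rad of play, so turn it on past the quarter until the stop is felt.
- blue_center (a point): Centre of the blue key's bow (same size and shape of bow as the red one, thick round pin below, wrong key), hanging on the other hook. To be left there.
- spray_bottle_mid (a point): Yellow spray bottle with green trigger head, 64 mm in diameter, 198 mm tall, standing; point on its axis 90 mm up. Bystander.
- aerosol_mid (a point): Blue aerosol can, 60 mm in diameter, 170 mm tall, standing; point at its centre. Bystander.
- pipe_stub_mid (a point): Steel pipe stub, 42 mm in diameter, 55 mm tall, standing; point at its centre. Bystander.
- wire_brush_mid (a point): Wire brush with wooden handle, 215 mm long along x, 16 mm high, lying; point 10 mm above the bench, 120 mm from the handle's end. Bystander.
- pliers_mid (a point): Pliers with red grips, about 170 mm long along x, 64 mm wide, 13 mm high, lying; point at the rivet, jaws to +x. Bystander.
- tee_coupon_mid (a point): Welded steel T piece, 100 x 60 x 48 mm, lying; point 20 mm above the bench at its middle. Bystander.
There are look-alikes about, which are no part of the job. Several things have the shape of the red_key; the one meant has the colours described above. There is more than one size of the control_box; the job needs the smaller.

How it is judged:
By the outcome, as a careful person would: the job done as asked, in the order asked, and still so for the second after the job is handed in, while the arm keeps its last pose, push and grip.
It also fails if it takes over 50 s, if anything falls off the work surface, if the arm or the gripper's body presses on something with over 40 N, if the wrist force passes 120 N, or if a joint passes its speed limit or range.

## Robot

A 6-joint arm with a two-finger parallel gripper is mounted at the origin on the work surface. World frame = base frame: x ahead of the robot, y to its left, z up, the work surface at z = 0. Lengths are in mm, angles in rad, forces in N, time in s.
With the tool pointing down it reaches from about 300 to 775 mm from the base axis. Payload 14.6 kg.
Tool frame: the origin (TCP) lies midway between the tips of the shut fingers; the grasp point (between the pads) lies 19 mm behind it; y points along the fingers, z is the direction in which the jaws open and shut, and the axes are right-handed (so a half turn about y gives the same grasp; the last joint's range is limited). The gripper opens to 94 mm and grips with 3 to 60 N. Pads are 16 mm wide; open, the fingers measure 119 mm over their backs; the gripper's body (75 mm by 177 mm) begins 78 mm behind the grasp point.
Start: joints at [1.278, 0.3, 1.521, -0, 1.321, -0.067], TCP at [123.135, 536.029, 205.446] pointing down, gripper open.
Joint ranges: [-3.03, 3.03], [-0.79, 2.21], [0.23, 2.52], [-1.04, 4.18], [0, 3.07], [-2.55, 2.55]. Speed limits (rad/s): [2.22, 2.22, 2.57, 3.14, 3.14, 3.14].

## Interface

Orientations are given as a rotation vector (axis times angle).
In Python, from station import * gives the robot as it stands.
- The arm moves only by the tool play_rows, never from a script. Its argument "steps" is a list of rows, each an object with "fingers": the opening, from 0 (shut) to 1 (fully open); "xyz": the shift along the tool's x, y, z in units of 25 mm (1.0 is 25 mm), a list of three; "roll": the turn about the tool's y in units of 0.12 rad (1.0 is 0.12 rad). In form: [{"fingers": fingers, "xyz": [dx, dy, dz], "roll": roll}, ...]. A call has 1 to 5 rows; each row shifts and turns the pose as measured when the row begins, along the tool's axes as they then stand; what a row does not reach is not made up. A row lasts 1/12 s, in which the tool goes at most 41.7 mm and 7.16 degrees, less where a joint would pass 70% of its speed; a pose out of reach is approached as far as the arm can. A call with a number of a shift or a turn outside -1 to 1 is refused whole. A call with a gripper value outside its range is refused whole. The fingers move at their own pace and stop on an object; "force" is the grip in N (left out, the last holds). Time passes only in rows, so rows that do not move let the fingers close. It gives the time, the measured TCP pose, the force and the opening at its end, in the units of the state.
- get_obs(): the state, without advancing time (a new reading comes with each control period).
- snapshot(name): name is "scene" or "top"; returns a dict with "image" (420x560x3 uint8, blue, green, red), "K" (3x3 intrinsics, pixels), "extrinsics" (4x4, takes a point from world to camera coordinates). Camera axes: x right, y down, z forward; pixel columns grow to the right and rows downward; lengths in mm; the calibration is good to about 2 mm. A picture is of the moment at which its call begins. There is no depth.
- sign_off(): hands the job in, once; it reports no verdict.
The state is a dict: "t": time; "qpos": joint angles; "qd": joint speeds; "effort": joint torques, N m; "position": TCP position; "ee_rot": TCP orientation; "force": force on the tool from outside, world axes, zero at the start; "torque": the same for the moment, N m; "grip_width": opening from 0.0 (shut) to 1.0 (fully open).
Only numpy, scipy, OpenCV 4.12 (cv2) and the standard library are available. Lean on these libraries where they do the work, as an engineer would, in place of code of your own. Each camera call takes 0.05 s, during which the arm holds its last target.

## Working session

There is one attempt and no reset: what is moved stays moved. The work goes in short steps, Python scripts to look and compute and a tool call to move; the robot and the scene stay as the last step left them, time stands still between calls to the robot, and variables do not carry over. Pictures are saved under pics/ and viewed, and the job is handed in when it is done.

Besides the shell and the picture viewer there is one more tool, called after ">>>" in YAML: its name, and indented under it one key for each argument. play_rows: Moves the arm, as the interface text tells. Its arguments: {"type":"object","properties":{"steps":{"type":"array"},"force":{"type":"number"}},"required":["steps"]}

```bash
ls; mkdir -p pics; cat > h.py <<'E'
from station import *
import numpy as np, cv2
def P(s): return s["K"]@s["extrinsics"][:3,:]
def proj(s,X):
    X=np.atleast_2d(X).astype(float); c=(P(s)@np.c_[X,np.ones(len(X))].T).T
    return c[:,:2]/c[:,2:]
def onplane(s,uv,z):
    E=s["extrinsics"];R=E[:3,:3];t=E[:3,3];C=-R.T@t
    d=R.T@np.linalg.inv(s["K"])@np.array([uv[0],uv[1],1.0]);return C+d*(z-C[2])/d[2]
def tri(s1,u1,s2,u2):
    r=cv2.triangulatePoints(P(s1),P(s2),np.array(u1,float).reshape(2,1),np.array(u2,float).reshape(2,1))[:,0];return r[:3]/r[3]
E
python3 - <<'E'
from h import *
import pickle
o=get_obs();print({k:np.round(v,3) for k,v in o.items()})
d={}
for n in("scene","top"):
    s=snapshot(n);d[n]=s;cv2.imwrite(f"pics/{n}0.png",cv2.resize(s["image"],(800,600),interpolation=cv2.INTER_CUBIC));print(n,np.round(s["K"],1).tolist(),np.round(s["extrinsics"],3).tolist())
pickle.dump(d,open("s0.pkl","wb"))
E
```

```text
pics
{'t': np.float64(0.0), 'qpos': array([ 1.278,  0.3  ,  1.522,  0.   ,  1.321, -0.067]), 'qd': array([-0.   , -0.   , -0.   ,  0.001,  0.001,  0.   ]), 'effort': array([ 1.0000e-03, -5.3180e+01, -3.5275e+01,  7.1000e-02,  2.4000e-02,
       -0.0000e+00]), 'position': array([123.064, 535.774, 204.864]), 'ee_rot': array([-1.565,  0.177, -0.177]), 'force': array([0.279, 0.012, 0.151]), 'torque': array([-0.056,  0.009,  0.018]), 'grip_width': np.float64(1.003)}
scene [[500.0, 0.0, 280.4], [0.0, 500.0, 204.0], [0.0, 0.0, 1.0]] [[0.52, 0.854, 0.007, -302.548], [0.695, -0.418, -0.586, -285.107], [-0.498, 0.309, -0.811, 1372.868], [0.0, 0.0, 0.0, 1.0]]
top [[534.2, 0.0, 275.0], [0.0, 534.2, 213.4], [0.0, 0.0, 1.0]] [[0.028, -1.0, 0.004, 28.991], [-0.994, -0.028, -0.101, 538.286], [0.101, -0.001, -0.995, 1358.995], [0.0, 0.0, 0.0, 1.0]]
```

View pics/scene0.png

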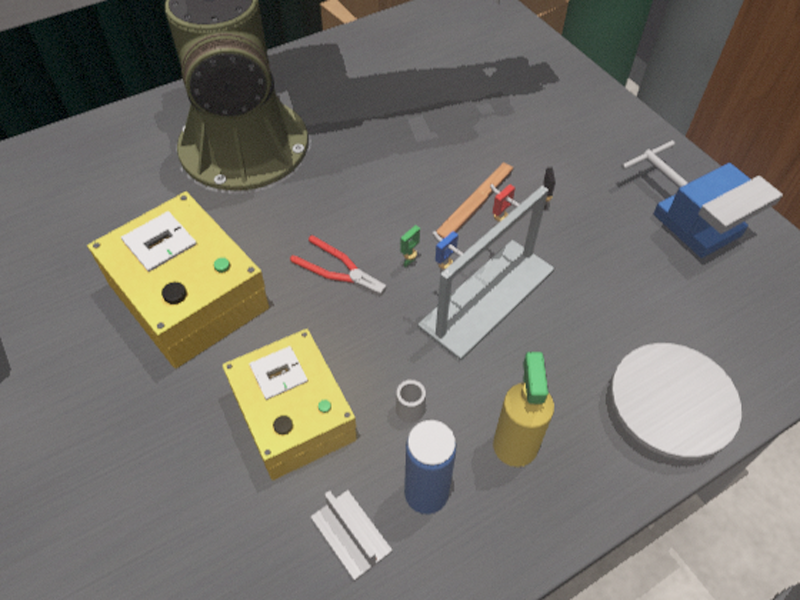

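View pics/top0.png

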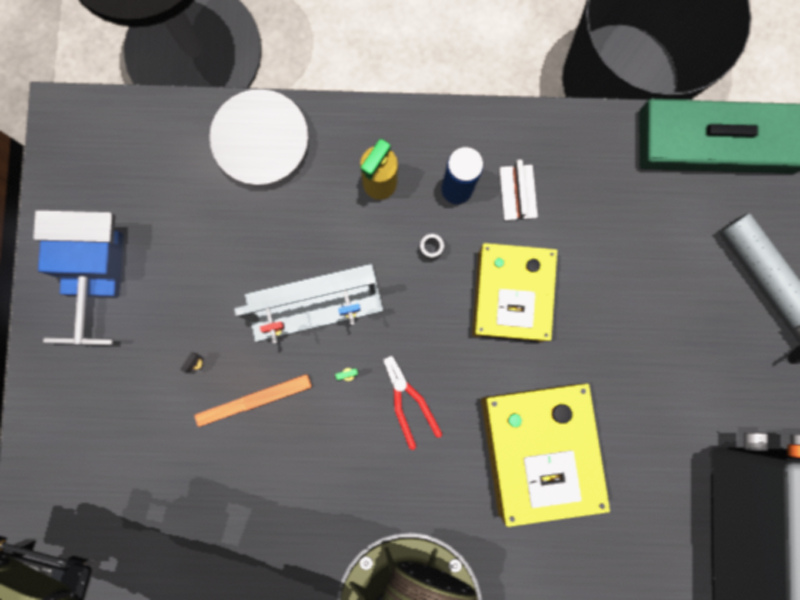

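The red-key candidates, in 800x600 pixels:
- Red-bowed key on the rack: scene (504,200), top (272,328).
- Blue key on the rack: scene (447,245).
- Green key: scene (410,240).
- Black key: scene (549,180).

I choose the red-bowed key on the rack. Of the two boxes, the smaller is at scene (288,390), top (515,293). Next I'll check close crops of both choices.

```bash
python3 - <<'E'
from h import *
import pickle
d=pickle.load(open("s0.pkl","rb"))
def crop(n,u,v,w,h,k,f):
    im=d[n]["image"][v:v+h,u:u+w];im=cv2.resize(im,(w*k,h*k),interpolation=cv2.INTER_CUBIC)
    for i in range(0,w,10): cv2.putText(im,str(u+i),(i*k,8),0,.3,(255,255,255),1);cv2.line(im,(i*k,10),(i*k,14),(255,255,255),1)
    for i in range(0,h,10): cv2.putText(im,str(v+i),(0,i*k+4),0,.3,(255,255,255),1)
    cv2.imwrite("pics/"+f,im)
crop("scene",290,110,110,80,7,"c1.png");crop("top",160,180,115,65,7,"c2.png")
crop("scene",150,225,105,80,7,"c3.png");crop("top",325,165,75,80,7,"c4.png")
E
```

```text
(no output)
```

View pics/c1.png

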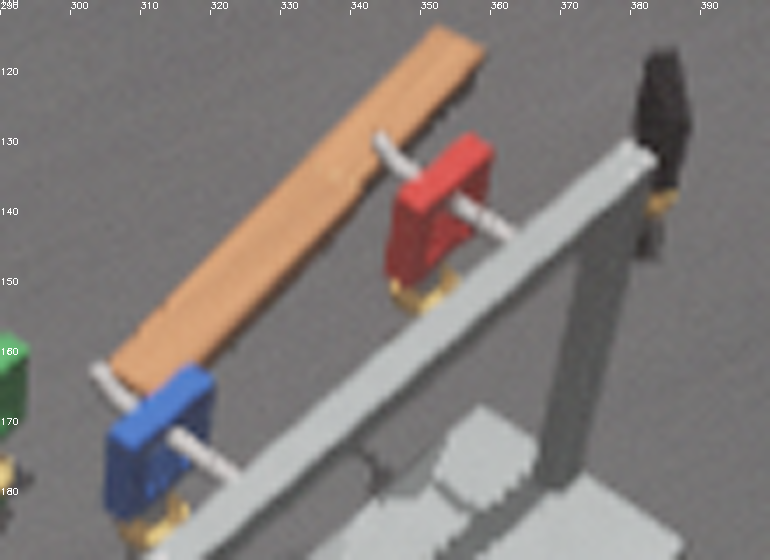

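View pics/c2.png

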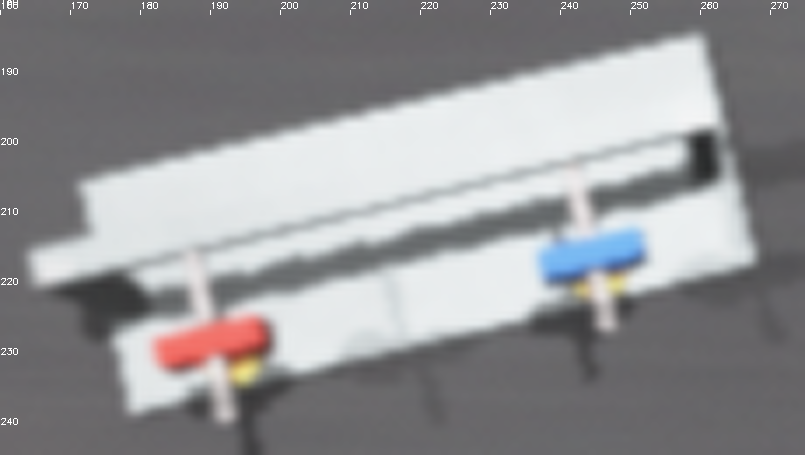

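View pics/c3.png

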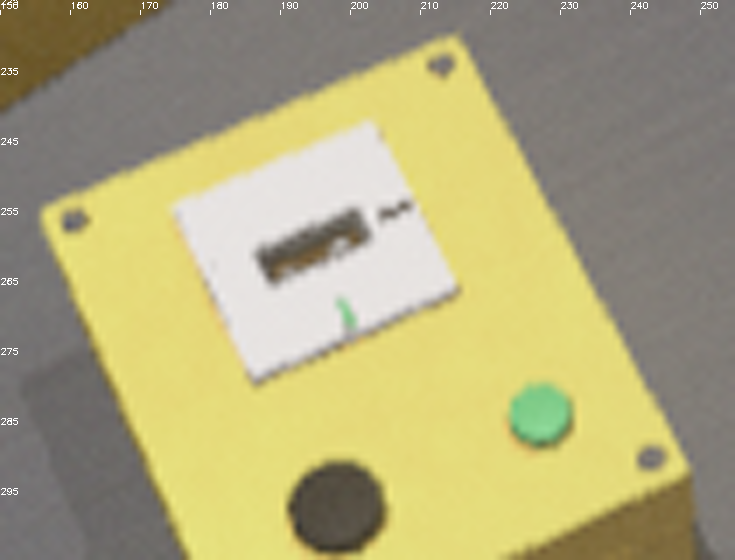

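View pics/c4.png

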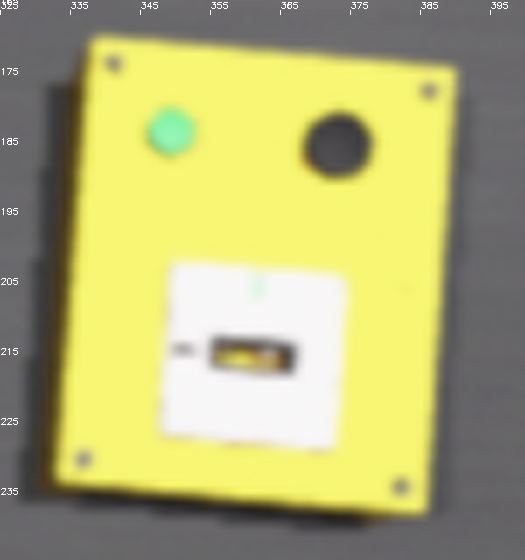

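The crops confirm it. The red-bowed key hangs on the far (left) hook with its bow centred near scene (349,141) and top (190,228). The smaller box's keyhole is near scene (194,260) and top (361,215). Now I'll measure both.

```bash
cat > m.py <<'E'
from h import *
import pickle
from scipy.optimize import minimize
d=pickle.load(open("s0.pkl","rb"))
def cp(x,y,u,v):return (x/7+u-.43,y/7+v-.43)
sc,tp=d["scene"],d["top"]
S=[(460,290),(255,382),(175,207),(375,122)];T=[(172,263),(347,275),(335,450),(161,435)]
X=np.array([tri(sc,cp(*a,150,225),tp,cp(*b,325,165)) for a,b in zip(S,T)])
print("plate",X.round(1),"c",X.mean(0).round(1))
e=[X[0]-X[1],X[3]-X[2]];print("yaw from y edges",[np.arctan2(-v[0],v[1]) for v in e],[np.linalg.norm(v) for v in e]); e=[X[0]-X[3],X[1]-X[2]];print("x edges",[np.arctan2(v[1],v[0]) for v in e],[np.linalg.norm(v) for v in e])
for n,s,q in(("scene",sc,[cp(*a,150,225) for a in S]),("top",tp,[cp(*b,325,165) for b in T])):
    print(n,"plate ctr on z=80",np.mean([onplane(s,a,80) for a in q],0).round(1))
# slot centre
print("slot",tri(sc,cp(313,246,150,225),tp,cp(253,356,325,165)).round(1))
# bow fit
def mask(s,r,hue):
    u0,v0,u1,v1=r;h=cv2.cvtColor(s["image"],cv2.COLOR_BGR2HSV);m=np.zeros(h.shape[:2],np.uint8)
    hh=h[...,0].astype(int);ok=(np.minimum(abs(hh-hue),180-abs(hh-hue))<12)&(h[...,1]>110)&(h[...,2]>50)
    m[v0:v1,u0:u1]=ok[v0:v1,u0:u1];c=np.argwhere(m)[:,::-1]
    o=np.zeros_like(m);cv2.fillConvexPoly(o,cv2.convexHull(c.astype(np.int32)),1);return o
B=np.array([[a,b,c] for a in(-5,5) for b in(-18,18) for c in(-18,18)],float)
def rend(s,p):
    c,si=np.cos(p[3]),np.sin(p[3]);R=np.array([[c,-si,0],[si,c,0],[0,0,1]])
    uv=proj(s,B@R.T+p[:3]);h=cv2.convexHull(((uv)).astype(np.float32))
    k=8;u0=int(uv[:,0].min())-4;v0=int(uv[:,1].min())-4;W=60
    im=np.zeros((W*k,W*k),np.uint8);cv2.fillConvexPoly(im,np.round((h[:,0]-[u0,v0]+.5)*k-.5).astype(np.int32),255)
    sm=cv2.resize(im,(W,W),interpolation=cv2.INTER_AREA)/255.;o=np.zeros((420,560));o[v0:v0+W,u0:u0+W]=sm[:420-v0,:560-u0];return o
def fit(ms,p0):
    f=lambda p:sum(abs(rend(s,p)-m).sum() for s,m in ms)
    best=None
    for _ in range(4):
        r=minimize(f,p0,method="Nelder-Mead",options=dict(initial_simplex=np.array(p0)+np.vstack([np.zeros(4),np.diag([6,6,6,.15])]),xatol=.02,fatol=.01));p0=r.x
    return r.x,r.fun
if __name__=="__main__":
    tip=[]
    for name,hue,rs,rt in(("red",0,(338,120,365,155),(178,222,202,238)),("blue",109,(300,155,325,190),(234,208,256,224))):
        a,b=mask(sc,rs,hue),mask(tp,rt,hue);ca=np.argwhere(a).mean(0)[::-1];cb=np.argwhere(b).mean(0)[::-1]
        X=tri(sc,ca,tp,cb);p,f=fit([(sc,a),(tp,b)],[*X,.24]);print(name,a.sum(),b.sum(),X.round(1),"fit",p.round(2),f)
    # crossbar direction: top view bar back edge at z~168
    # hook tips
    print("hook red: tip",tri(sc,cp(378,135,290,110),tp,cp(225,420,160,180)).round(1), "blue tip",tri(sc,cp(97,370,290,110),tp,cp(606,328,160,180)).round(1))
    print("crossbar ends front edge top(z168)",onplane(tp,cp(40,285,160,180),168),onplane(tp,cp(690,135,160,180),168))
E
python3 m.py
```

```text
plate [[ 565.9 -141.    76.1]
 [ 563.3 -203.2   78. ]
 [ 500.5 -199.3   77.6]
 [ 504.  -137.5   76.9]] c [ 533.4 -170.2   77.1]
yaw from y edges [np.float64(-0.042901835476552685), np.float64(-0.05805882444578211)] [np.float64(62.239233241436196), np.float64(61.879955914372026)]
x edges [np.float64(-0.056611184039070096), np.float64(-0.06183654549591637)] [np.float64(61.986280311305066), np.float64(62.92460925081637)]
scene plate ctr on z=80 [ 535.2 -170.3   80. ]
top plate ctr on z=80 [ 533.  -170.1   80. ]
slot [ 533.  -170.3   78. ]
red 367 75 [481.  239.  161.8] fit [4.8209e+02 2.3592e+02 1.6267e+02 5.0000e-02] 164.7843137254902
blue 150 59 [515.1 117.6 155.4] fit [5.1508e+02 1.1721e+02 1.5360e+02 4.6000e-01] 98.98039215686275
hook red: tip [456.6 235.9 164.7] blue tip [490.8 110.4 162.7]
crossbar ends front edge top(z168) [499.60914022 298.88610164 168.        ] [555.92950514  84.62444935 168.        ]
```

```bash
cat > m2.py <<'E'
from m import *
h=[cv2.cvtColor(s["image"],cv2.COLOR_BGR2HSV) for s in(sc,tp)]
print(h[0][140,346],h[0][145,347],h[0][130,340],h[1][228,188],"blue",h[0][172,308],h[0][175,310],h[1][216,240])
def mask2(s,r,col):
    u0,v0,u1,v1=r;B,G,R=[s["image"][...,i].astype(int) for i in range(3)]
    ok=(R>1.7*G)&(R>1.7*B)&(R>60) if col=="red" else (B>1.45*R)&(B>1.2*G)&(B>60)
    m=np.zeros(ok.shape,np.uint8);m[v0:v1,u0:u1]=ok[v0:v1,u0:u1]
    n,l,st,_=cv2.connectedComponentsWithStats(m)
    c=np.argwhere(m)[:,::-1];o=np.zeros_like(m);cv2.fillConvexPoly(o,cv2.convexHull(c.astype(np.int32)),1);return o
vis=[]
for name,rs,rt in(("red",(338,120,365,155),(176,220,204,240)),("blue",(300,155,325,190),(232,206,258,226))):
    a,b=mask2(sc,rs,name),mask2(tp,rt,name);ca=np.argwhere(a).mean(0)[::-1];cb=np.argwhere(b).mean(0)[::-1]
    X=tri(sc,ca,tp,cb)
    p,f=fit([(sc,a),(tp,b)],[*X,.24]);print(name,a.sum(),b.sum(),X.round(1),"fit",p.round(2),f)
    for s,m,c in((sc,a,ca),(tp,b,cb)):
        im=s["image"].copy();u,v=int(c[0])-22,int(c[1])-22;k=8
        z=cv2.resize(im[v:v+45,u:u+45],None,fx=k,fy=k,interpolation=cv2.INTER_CUBIC)
        q=cv2.resize((rend(s,p)[v:v+45,u:u+45]*255).astype(np.uint8),None,fx=k,fy=k)>128
        cs,_=cv2.findContours(q.astype(np.uint8),0,1);cv2.drawContours(z,cs,-1,(0,255,255),1);vis.append(z)
cv2.imwrite("pics/fit.png",cv2.resize(np.vstack([np.hstack(vis[:2]),np.hstack(vis[2:])]),(600,600)))
E
python3 m2.py|tail -3
```

```text
[  1 125 122] [  1 138 122] [ 14 110 215] [  2 142 242] blue [109 146 203] [112  86  92] [104 127 242]
red 197 70 [482.6 241.7 151.8] fit [4.8305e+02 2.4071e+02 1.5304e+02 2.7000e-01] 48.870588235294115
blue 209 76 [515.5 116.  152.5] fit [5.1539e+02 1.1570e+02 1.5262e+02 3.0000e-01] 45.55294117647058
```

View pics/fit.png

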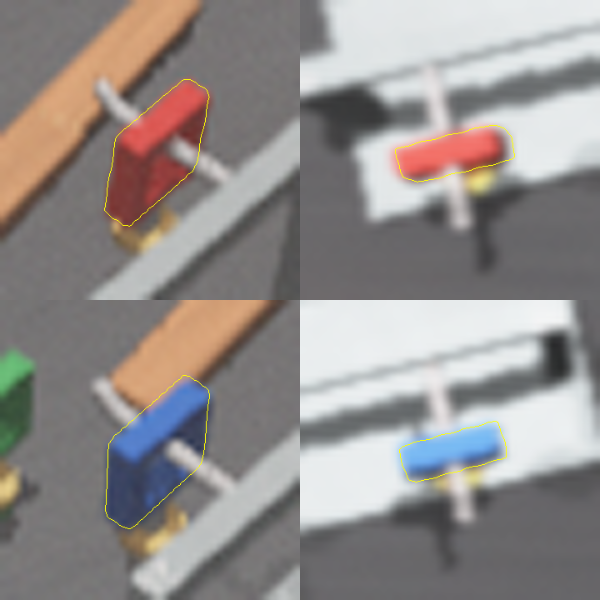

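```bash
cat > plan.py <<'E'
from h import *
from scipy.spatial.transform import Rotation as Rn
import sys
def st():
    o=get_obs();R=Rn.from_rotvec(o["ee_rot"]).as_matrix();z=R[:,2]
    return o,np.array(o["position"]),R,np.arctan2(-z[0],z[1])   # yaw: angle of jaw axis from world +y
def show():
    o,p,R,y=st();print("t%.2f"%o["t"],"p",p.round(1),"yaw %.3f"%y,"tilt",R[:,1].round(3),"F",np.round(o["force"],1),"M",np.round(o["torque"],2),"g %.3f"%o["grip_width"],"q",np.round(o["qpos"],2));return o,p,R,y
def plan(tgt,yaw=None,n=5,flip=True):
    o,p,R,y=show()
    dy=0 if yaw is None else yaw-y
    if flip: dy=(dy+np.pi/2)%np.pi-np.pi/2
    droll=-dy
    N=int(max(1,np.ceil(max(np.max(abs(R.T@(np.array(tgt)-p)))/24,abs(droll)/.115))))
    print("dyaw %.3f rows needed %d; err world"%(dy,N),(np.array(tgt)-p).round(1))
    m=max(N,1);s=(np.array(tgt)-p)/m
    for i in range(min(m,n)):
        Ri=R@Rn.from_rotvec([0,droll/m*i,0]).as_matrix()
        print((Ri.T@s/25).round(2).tolist(),round(droll/m/.12,2))
E
python3 - <<'E'
from plan import *
o,p,R,y=st();print(R.round(3))
plan([483,240.5,215],.26)
E
```

```text
[[ 0.975 -0.     0.224]
 [-0.224 -0.001  0.975]
 [-0.    -1.    -0.001]]
t0.10 p [123.1 535.8 204.9] yaw -0.226 tilt [-0.    -0.001 -1.   ] F [-0.2  0.3 -0. ] M [0.04 0.01 0.03] g 0.995 q [ 1.28  0.3   1.52 -0.    1.32 -0.07]
dyaw 0.486 rows needed 18; err world [ 359.9 -295.3   10.1]
[0.93, -0.02, -0.46] -0.22
[0.91, -0.02, -0.49] -0.22
[0.9, -0.02, -0.51] -0.22
[0.89, -0.02, -0.53] -0.22
[0.87, -0.02, -0.56] -0.22
```

>>> play_rows:
  steps:
    - {"fingers": 1,"xyz": [0.93,-0.02,-0.46],"roll": -0.22}
    - {"fingers": 1,"xyz": [0.91,-0.02,-0.49],"roll": -0.22}
    - {"fingers": 1,"xyz": [0.9,-0.02,-0.51],"roll": -0.22}
    - {"fingers": 1,"xyz": [0.89,-0.02,-0.53],"roll": -0.22}
    - {"fingers": 1,"xyz": [0.87,-0.02,-0.56],"roll": -0.22}
  force: 20

```text
t: 0.52
position: [222.9, 452.0, 205.3]
ee_rot: [-1.574, 0.067, -0.063]
force: [-0.4, 0.3, 0.5]
grip_width: 1.0
```

```bash
python3 -c "
from plan import *
plan([483,240.5,215],.26)"
```

```text
t0.52 p [222.9 452.  205.3] yaw -0.083 tilt [-0.003 -0.004 -1.   ] F [-0.4  0.3  0.5] M [ 0.02 -0.06  0.04] g 1.000 q [ 1.04  0.2   1.65 -0.    1.3  -0.45]
dyaw 0.343 rows needed 12; err world [ 260.1 -211.5    9.7]
[0.92, -0.03, -0.63] -0.24
[0.9, -0.03, -0.66] -0.24
[0.88, -0.03, -0.68] -0.24
[0.86, -0.03, -0.71] -0.24
[0.84, -0.03, -0.73] -0.24
```

>>> play_rows:
  steps:
    - {"fingers": 1,"xyz": [0.92,-0.04,-0.63],"roll": -0.25}
    - {"fingers": 1,"xyz": [0.9,-0.04,-0.66],"roll": -0.25}
    - {"fingers": 1,"xyz": [0.88,-0.04,-0.68],"roll": -0.25}
    - {"fingers": 1,"xyz": [0.86,-0.04,-0.71],"roll": -0.25}
    - {"fingers": 1,"xyz": [0.84,-0.04,-0.73],"roll": -0.25}

```text
t: 0.93
position: [335.0, 359.2, 209.4]
ee_rot: [-1.576, -0.056, 0.063]
force: [-0.7, 0.4, 0.3]
grip_width: 1.002
```

>>> play_rows:
  steps:
    - {"fingers": 1,"xyz": [0.82,-0.04,-0.74],"roll": -0.25}
    - {"fingers": 1,"xyz": [0.8,-0.04,-0.76],"roll": -0.25}
    - {"fingers": 1,"xyz": [0.78,-0.04,-0.79],"roll": -0.25}
    - {"fingers": 1,"xyz": [0.76,-0.04,-0.81],"roll": -0.25}
    - {"fingers": 1,"xyz": [0.74,-0.04,-0.83],"roll": -0.25}

```text
t: 1.35
position: [449.6, 269.5, 213.7]
ee_rot: [-1.57, -0.178, 0.189]
force: [-0.7, -0.4, -0.4]
grip_width: 1.0
```

```bash
python3 -c "
from plan import *
plan([483,240.5,200],.26)"
```

```text
t1.35 p [449.6 269.5 213.7] yaw 0.234 tilt [-0.006 -0.007 -1.   ] F [-0.7 -0.4 -0.4] M [ 0.02 -0.   -0.01] g 1.000 q [ 0.47  0.24  1.58 -0.    1.33 -1.33]
dyaw 0.026 rows needed 2; err world [ 33.4 -29.  -13.7]
[0.52, 0.28, -0.72] -0.11
[0.51, 0.28, -0.72] -0.11
```

>>> play_rows:
  steps:
    - {"fingers": 0.8,"xyz": [0.52,0.15,-0.72],"roll": -0.11}
    - {"fingers": 0.8,"xyz": [0.51,0.15,-0.72],"roll": -0.11}
    - {"fingers": 0.8,"xyz": [0,0,0],"roll": 0}

```text
t: 1.6
position: [487.5, 235.9, 205.2]
ee_rot: [-1.569, -0.198, 0.211]
force: [0.3, -0.2, 0.1]
grip_width: 0.824
```

```bash
cat > look.py <<'E'
from plan import *
import sys,pickle
def look(name,X,w=90,k=6):
    out=[]
    for n in("scene","top"):
        s=snapshot(n);pickle.dump(s,open(f"{n}_{name}.pkl","wb"));c=proj(s,X)[0];u,v=int(c[0])-w//2,int(c[1])-w//2;u,v=max(u,0),max(v,0)
        z=cv2.resize(s["image"][v:v+w,u:u+w],None,fx=390/w,fy=390/w,interpolation=cv2.INTER_CUBIC);print(n,"crop origin",u,v,"scale",390/w);out.append(z)
    cv2.imwrite(f"pics/{name}.png",np.hstack(out))
E
python3 -c "
from look import *
plan([483,240.5,134],.26)
look('a1',[483,240,160])"
```

```text
t1.60 p [487.5 235.9 205.2] yaw 0.260 tilt [-0.007 -0.008 -1.   ] F [ 0.3 -0.2  0.1] M [0.05 0.03 0.06] g 0.824 q [ 0.39  0.29  1.54 -0.01  1.33 -1.44]
dyaw -0.000 rows needed 3; err world [ -4.5   4.6 -71.2]
[-0.03, 0.95, 0.08] 0.0
[-0.03, 0.95, 0.08] 0.0
[-0.03, 0.95, 0.08] 0.0
scene crop origin 307 92 scale 4.333333333333333
top crop origin 145 183 scale 4.333333333333333
```

View pics/a1.png

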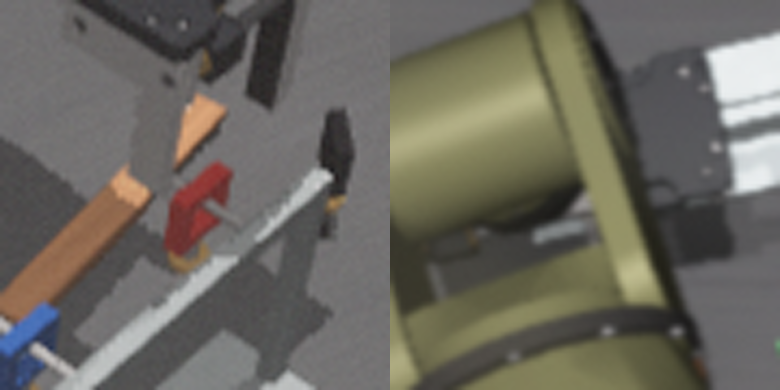

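The scene view shows the near finger straddling above the red bow at crop (200,210); the arm hides the top view. I'll lower in small steps.

>>> play_rows:
  steps:
    - {"fingers": 0.8,"xyz": [-0.1,0.4,0.22],"roll": 0}
    - {"fingers": 0.8,"xyz": [0,0,0],"roll": 0}

```text
t: 1.87
position: [480.3, 243.9, 195.0]
ee_rot: [-1.568, -0.198, 0.211]
force: [0.1, -0.2, -1.1]
grip_width: 0.799
```

```bash
python3 -c "
from look import *
plan([483,240.5,134],.26)"
```

```text
t1.87 p [480.3 243.9 195. ] yaw 0.260 tilt [-0.007 -0.007 -1.   ] F [ 0.1 -0.2 -1.1] M [ 0.   -0.01  0.02] g 0.799 q [ 0.4   0.29  1.56 -0.    1.3  -1.43]
dyaw -0.000 rows needed 3; err world [  2.7  -3.4 -61. ]
[0.03, 0.81, -0.05] 0.0
[0.03, 0.81, -0.05] 0.0
[0.03, 0.81, -0.05] 0.0
```

>>> play_rows:
  steps:
    - {"fingers": 0.8,"xyz": [0.04,0.75,-0.08],"roll": 0}
    - {"fingers": 0.8,"xyz": [0.02,0.75,-0.04],"roll": 0}
    - {"fingers": 0.8,"xyz": [0,0.4,0],"roll": 0}
    - {"fingers": 0.8,"xyz": [0,0,0],"roll": 0}

```text
t: 2.2
position: [479.3, 244.7, 146.3]
ee_rot: [-1.566, -0.203, 0.213]
force: [1.1, -0.1, -0.1]
grip_width: 0.802
```

```bash
python3 -c "
from look import *
plan([483,240.5,134],.26)
look('a2',[483,240,160])"
```

```text
t2.20 p [479.3 244.7 146.3] yaw 0.265 tilt [-0.006 -0.007 -1.   ] F [ 1.1 -0.1 -0.1] M [ 0.05 -0.01  0.03] g 0.802 q [ 0.41  0.33  1.62 -0.    1.2  -1.43]
dyaw -0.005 rows needed 1; err world [  3.7  -4.2 -12.3]
[0.1, 0.49, -0.2] 0.04
scene crop origin 307 92 scale 4.333333333333333
top crop origin 145 183 scale 4.333333333333333
```

View pics/a2.png

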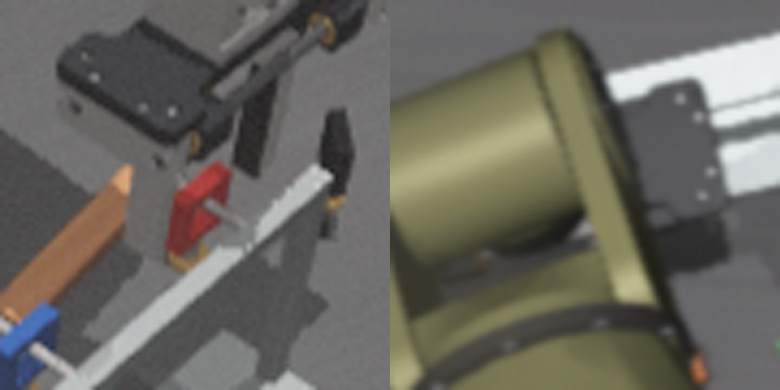

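The right finger (crop 150,200) lies beside the bow and both are clear of the rack. Next, a last correction and closing.

>>> play_rows:
  steps:
    - {"fingers": 0.8,"xyz": [0.1,0.49,-0.2],"roll": 0}
    - {"fingers": 0.8,"xyz": [0,0,0],"roll": 0}
    - {"fingers": 0.8,"xyz": [0,0,0],"roll": 0}

```text
t: 2.55
position: [485.0, 241.1, 137.3]
ee_rot: [-1.565, -0.208, 0.209]
force: [0.0, 0.1, 0.1]
grip_width: 0.804
```

```bash
python3 -c "
from look import *
plan([483,240.5,134],.26)"
```

```text
t2.55 p [485.  241.1 137.3] yaw 0.266 tilt [ 0.    -0.004 -1.   ] F [0.  0.1 0.1] M [0.08 0.01 0.01] g 0.804 q [ 0.4   0.35  1.62 -0.    1.17 -1.44]
dyaw -0.006 rows needed 1; err world [-2.  -0.6 -3.3]
[-0.08, 0.13, -0.0] 0.05
```

>>> play_rows:
  steps:
    - {"fingers": 0.5,"xyz": [-0.08,0.13,0],"roll": 0.04}
    - {"fingers": 0.3,"xyz": [0,0,0],"roll": 0}
    - {"fingers": 0.2,"xyz": [0,0,0],"roll": 0}
    - {"fingers": 0.2,"xyz": [0,0,0],"roll": 0}
    - {"fingers": 0.2,"xyz": [0,0,0],"roll": 0}
  force: 25

```text
t: 2.97
position: [483.3, 240.4, 134.7]
ee_rot: [-1.565, -0.205, 0.203]
force: [0.5, -0.1, -0.7]
grip_width: 0.484
```

```bash
python3 -c "
from look import *
show()
look('a3',[483,240,160])"
```

```text
t2.97 p [483.3 240.4 134.7] yaw 0.260 tilt [ 0.001 -0.004 -1.   ] F [ 0.5 -0.1 -0.7] M [0.09 0.03 0.  ] g 0.484 q [ 0.4   0.35  1.63 -0.    1.16 -1.43]
scene crop origin 307 92 scale 4.333333333333333
top crop origin 145 183 scale 4.333333333333333
```

View pics/a3.png

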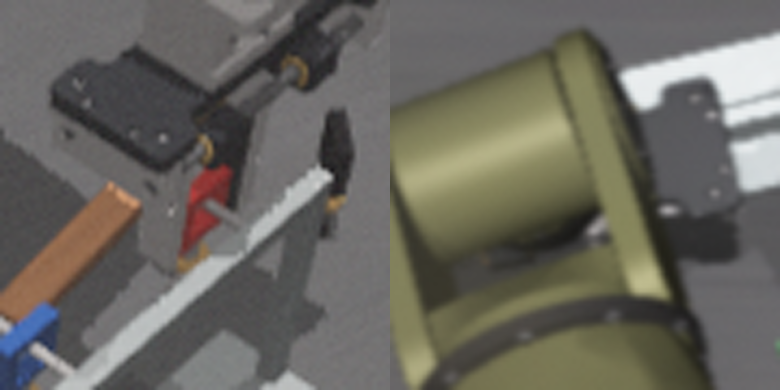

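Fingers are still closing at 0.484, and the bow sits between them at crop (205,210).

>>> play_rows:
  steps:
    - {"fingers": 0.2,"xyz": [0,0,0],"roll": 0}
    - {"fingers": 0.2,"xyz": [0,0,0],"roll": 0}
    - {"fingers": 0.2,"xyz": [0,0,0],"roll": 0}
    - {"fingers": 0.2,"xyz": [0,0,0],"roll": 0}
  force: 40

```text
t: 3.4
position: [483.3, 240.5, 134.7]
ee_rot: [-1.565, -0.205, 0.203]
force: [-0.6, 0.4, 0.8]
grip_width: 0.379
```

```bash
python3 -c "
from look import *
show()"
```

```text
t3.40 p [483.3 240.5 134.7] yaw 0.260 tilt [ 0.001 -0.004 -1.   ] F [-0.6  0.4  0.8] M [ 0.04 -0.02  0.03] g 0.379 q [ 0.4   0.35  1.63 -0.    1.16 -1.43]
```

Gripped (0.379 ≈ 36 mm). I'll lift 10 mm.

>>> play_rows:
  steps:
    - {"fingers": 0.2,"xyz": [0,-0.2,0],"roll": 0}
    - {"fingers": 0.2,"xyz": [0,-0.2,0],"roll": 0}
    - {"fingers": 0.2,"xyz": [0,0,0],"roll": 0}

```text
t: 3.65
position: [483.1, 240.5, 145.5]
ee_rot: [-1.565, -0.204, 0.204]
force: [0.2, -0.3, -0.9]
grip_width: 0.381
```

```bash
python3 -c "
from look import *
show()"
```

```text
t3.65 p [483.1 240.5 145.5] yaw 0.260 tilt [ 0.001 -0.004 -1.   ] F [ 0.2 -0.3 -0.9] M [ 0.06 -0.   -0.02] g 0.381 q [ 0.4   0.33  1.62 -0.    1.19 -1.43]
```

>>> play_rows:
  steps:
    - {"fingers": 0.2,"xyz": [-0.3,0,0],"roll": 0}
    - {"fingers": 0.2,"xyz": [-0.4,0,0],"roll": 0}
    - {"fingers": 0.2,"xyz": [0,0,0],"roll": 0}

```text
t: 3.9
position: [465.1, 235.6, 145.8]
ee_rot: [-1.565, -0.205, 0.204]
force: [-0.2, 0.5, -0.9]
grip_width: 0.383
```

```bash
python3 -c "
from look import *
show()"
```

```text
t3.90 p [465.1 235.6 145.8] yaw 0.260 tilt [ 0.001 -0.004 -1.   ] F [-0.2  0.5 -0.9] M [-0.01  0.02 -0.03] g 0.383 q [ 0.4   0.3   1.67 -0.    1.17 -1.43]
```

>>> play_rows:
  steps:
    - {"fingers": 0.2,"xyz": [-0.6,0,0],"roll": 0}
    - {"fingers": 0.2,"xyz": [-0.6,0,0],"roll": 0}
    - {"fingers": 0.2,"xyz": [-0.6,0,0],"roll": 0}
    - {"fingers": 0.2,"xyz": [0,0,0],"roll": 0}

```text
t: 4.23
position: [419.6, 223.4, 145.6]
ee_rot: [-1.565, -0.205, 0.203]
force: [0.4, -0.6, -0.1]
grip_width: 0.382
```

```bash
python3 -c "
from look import *
o,p,R,y=show()
look('a4',p+[0,0,20],120)"
```

```text
t4.23 p [419.6 223.4 145.6] yaw 0.260 tilt [ 0.001 -0.004 -1.   ] F [ 0.4 -0.6 -0.1] M [ 0.04  0.01 -0.03] g 0.382 q [ 0.41  0.2   1.8  -0.    1.15 -1.41]
scene crop origin 269 60 scale 3.25
top crop origin 136 195 scale 3.25
```

View pics/a4.png

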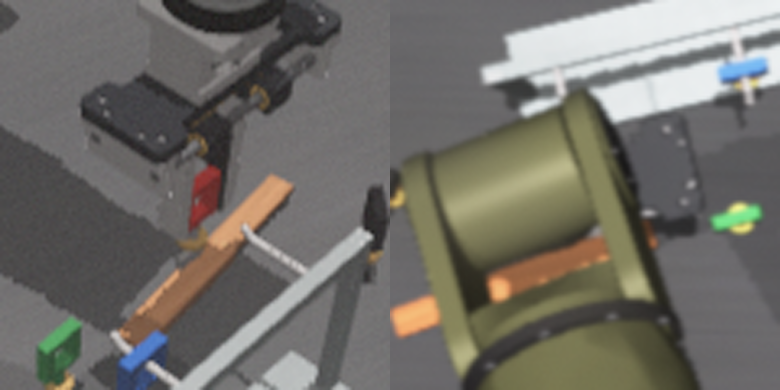

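The red key is off the hook and held upright at crop (205,197). The blue key is still hanging. Now I'll raise it and carry it to the box.

>>> play_rows:
  steps:
    - {"fingers": 0.2,"xyz": [0,-0.6,0],"roll": 0}
    - {"fingers": 0.2,"xyz": [0,-0.8,0],"roll": 0}
    - {"fingers": 0.2,"xyz": [0,-0.8,0],"roll": 0}
    - {"fingers": 0.2,"xyz": [0,-0.4,0],"roll": 0}
    - {"fingers": 0.2,"xyz": [0,0,0],"roll": 0}

```text
t: 4.75
position: [424.5, 224.8, 213.0]
ee_rot: [-1.565, -0.205, 0.202]
force: [-0.4, 1.1, -1.1]
grip_width: 0.378
```

```bash
python3 -c "
from look import *
plan([534,-170,212],-0.055,20)"
```

```text
t4.75 p [424.5 224.8 213. ] yaw 0.259 tilt [ 0.002 -0.004 -1.   ] F [-0.4  1.1 -1.1] M [ 0.06  0.03 -0.01] g 0.378 q [ 0.41  0.14  1.7  -0.    1.3  -1.42]
dyaw -0.314 rows needed 18; err world [ 109.5 -394.8   -1. ]
[0.01, 0.01, -0.91] 0.15
[0.03, 0.01, -0.91] 0.15
[0.04, 0.01, -0.91] 0.15
[0.06, 0.01, -0.91] 0.15
[0.07, 0.01, -0.91] 0.15
[0.09, 0.01, -0.91] 0.15
[0.11, 0.01, -0.9] 0.15
[0.12, 0.01, -0.9] 0.15
[0.14, 0.01, -0.9] 0.15
[0.15, 0.01, -0.9] 0.15
[0.17, 0.01, -0.89] 0.15
[0.18, 0.01, -0.89] 0.15
[0.2, 0.01, -0.89] 0.15
[0.21, 0.01, -0.88] 0.15
[0.23, 0.01, -0.88] 0.15
[0.25, 0.01, -0.88] 0.15
[0.26, 0.01, -0.87] 0.15
[0.28, 0.01, -0.87] 0.15
```

>>> play_rows:
  steps:
    - {"fingers": 0.2,"xyz": [0.01,0,-0.7],"roll": 0.15}
    - {"fingers": 0.2,"xyz": [0.03,0,-0.9],"roll": 0.15}
    - {"fingers": 0.2,"xyz": [0.04,0,-0.9],"roll": 0.15}
    - {"fingers": 0.2,"xyz": [0.06,0,-0.9],"roll": 0.15}
    - {"fingers": 0.2,"xyz": [0.07,0,-0.9],"roll": 0.15}

```text
t: 5.17
position: [454.7, 120.5, 209.7]
ee_rot: [-1.57, -0.134, 0.135]
force: [0.1, -0.3, -1.2]
grip_width: 0.378
```

>>> play_rows:
  steps:
    - {"fingers": 0.2,"xyz": [0.09,0,-0.9],"roll": 0.15}
    - {"fingers": 0.2,"xyz": [0.11,0,-0.9],"roll": 0.15}
    - {"fingers": 0.2,"xyz": [0.12,0,-0.9],"roll": 0.15}
    - {"fingers": 0.2,"xyz": [0.14,0,-0.9],"roll": 0.15}
    - {"fingers": 0.2,"xyz": [0.15,0,-0.9],"roll": 0.15}

```text
t: 5.58
position: [486.3, 4.9, 204.6]
ee_rot: [-1.573, -0.057, 0.064]
force: [-0.5, -0.2, -0.2]
grip_width: 0.378
```

```bash
python3 -c "
from look import *
plan([534,-170,190],-0.055,20)"
```

```text
t5.58 p [486.3   4.9 204.6] yaw 0.077 tilt [-0.005 -0.003 -1.   ] F [-0.5 -0.2 -0.2] M [0.04 0.05 0.05] g 0.378 q [-0.06  0.16  1.69 -0.    1.29 -1.71]
dyaw -0.132 rows needed 8; err world [  47.7 -174.9  -14.6]
[0.17, 0.07, -0.89] 0.14
[0.19, 0.07, -0.89] 0.14
[0.2, 0.07, -0.88] 0.14
[0.21, 0.07, -0.88] 0.14
[0.23, 0.07, -0.88] 0.14
[0.24, 0.07, -0.87] 0.14
[0.26, 0.07, -0.87] 0.14
[0.27, 0.07, -0.86] 0.14
```

>>> play_rows:
  steps:
    - {"fingers": 0.2,"xyz": [0.17,0,-0.9],"roll": 0.14}
    - {"fingers": 0.2,"xyz": [0.19,0,-0.9],"roll": 0.14}
    - {"fingers": 0.2,"xyz": [0.2,0,-0.9],"roll": 0.14}
    - {"fingers": 0.2,"xyz": [0.21,0,-0.8],"roll": 0.14}
    - {"fingers": 0.2,"xyz": [0.2,0,-0.6],"roll": 0.14}

```text
t: 6.0
position: [516.4, -103.8, 198.6]
ee_rot: [-1.573, 0.018, -0.003]
force: [1.0, 1.2, -1.8]
grip_width: 0.382
```

>>> play_rows:
  steps:
    - {"fingers": 0.2,"xyz": [0.2,0,-0.5],"roll": 0.14}
    - {"fingers": 0.2,"xyz": [0.1,0,-0.3],"roll": 0.14}
    - {"fingers": 0.2,"xyz": [0,0,0],"roll": 0}

```text
t: 6.25
position: [524.3, -127.9, 195.3]
ee_rot: [-1.572, 0.052, -0.032]
force: [-0.1, 0.0, -0.9]
grip_width: 0.378
```

```bash
python3 -c "
from look import *
plan([534,-170,150],-0.055,20)
o,p,R,y=st()
look('b1',p+[0,0,-20],110)"
```

```text
t6.25 p [ 524.3 -127.9  195.3] yaw -0.053 tilt [-0.013 -0.002 -1.   ] F [-0.1  0.  -0.9] M [0.04 0.02 0.04] g 0.378 q [-0.3   0.29  1.55 -0.01  1.31 -1.82]
dyaw -0.002 rows needed 2; err world [  9.7 -42.1 -45.3]
[0.25, 0.91, -0.83] 0.01
[0.25, 0.91, -0.83] 0.01
scene crop origin 151 164 scale 3.5454545454545454
top crop origin 294 159 scale 3.5454545454545454
```

View pics/b1.png

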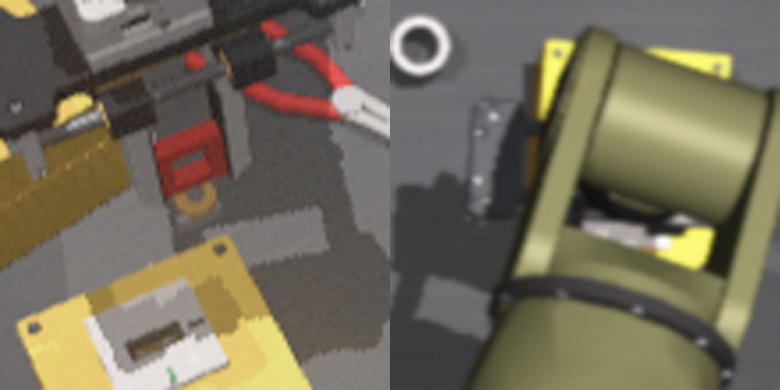

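The key is held upright with its collar at crop (195,198). The slot is at crop (155,340), still about 42 mm away in -y.

>>> play_rows:
  steps:
    - {"fingers": 0.2,"xyz": [0.2,0.3,-0.7],"roll": 0}
    - {"fingers": 0.2,"xyz": [0.2,0.5,-0.6],"roll": 0}
    - {"fingers": 0.2,"xyz": [0.05,0.4,-0.3],"roll": 0}
    - {"fingers": 0.2,"xyz": [0,0.2,0],"roll": 0}
    - {"fingers": 0.2,"xyz": [0,0,0],"roll": 0}

```text
t: 6.77
position: [533.2, -163.9, 159.8]
ee_rot: [-1.572, 0.044, -0.026]
force: [0.1, 0.1, -1.0]
grip_width: 0.381
```

```bash
python3 -c "
from look import *
plan([534,-170,130],-0.055,20)"
```

```text
t6.77 p [ 533.2 -163.9  159.8] yaw -0.045 tilt [-0.011 -0.001 -1.   ] F [ 0.1  0.1 -1. ] M [ 0.04  0.03 -0.01] g 0.381 q [-0.36  0.36  1.55 -0.01  1.24 -1.89]
dyaw -0.010 rows needed 2; err world [  0.8  -6.1 -29.8]
[0.03, 0.6, -0.12] 0.04
[0.03, 0.6, -0.12] 0.04
```

>>> play_rows:
  steps:
    - {"fingers": 0.2,"xyz": [0.03,0.4,-0.14],"roll": 0.08}
    - {"fingers": 0.2,"xyz": [0.02,0.5,-0.1],"roll": 0.04}
    - {"fingers": 0.2,"xyz": [0,0.25,0],"roll": 0}
    - {"fingers": 0.2,"xyz": [0,0,0],"roll": 0}

```text
t: 7.1
position: [534.1, -167.8, 130.0]
ee_rot: [-1.572, 0.053, -0.038]
force: [-0.1, 0.6, -1.2]
grip_width: 0.38
```

```bash
python3 -c "
from look import *
plan([534.4,-170.2,126],-0.055,20)
o,p,R,y=st()
look('b2',[534,-170,95],70)"
```

```text
t7.10 p [ 534.1 -167.8  130. ] yaw -0.058 tilt [-0.01  -0.002 -1.   ] F [-0.1  0.6 -1.2] M [-0.02  0.02 -0.05] g 0.380 q [-0.37  0.4   1.57 -0.01  1.18 -1.88]
dyaw 0.003 rows needed 1; err world [ 0.3 -2.4 -4. ]
[0.02, 0.16, -0.09] -0.03
scene crop origin 158 220 scale 5.571428571428571
top crop origin 326 179 scale 5.571428571428571
```

View pics/b2.png

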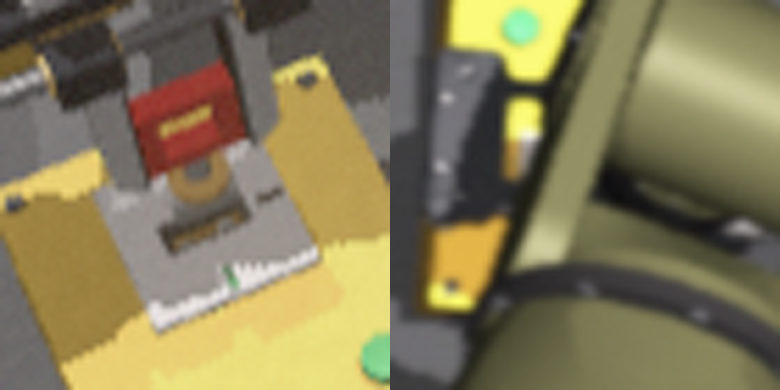

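```bash
cat > ov.py <<'E'
from look import *
def ov(name,outn,w=70):
    s=pickle.load(open(f"scene_{name}.pkl","rb"));o,p,R,y=st()
    c=proj(s,[[534,-170,95]])[0];u,v=int(c[0])-w//2,int(c[1])-w//2;k=600/w
    z=cv2.resize(s["image"][v:v+w,u:u+w],(600,600),interpolation=cv2.INTER_CUBIC)
    def dr(X,col,closed=True):
        q=((proj(s,X)-[u,v]+.5)*k).astype(np.int32);cv2.polylines(z,[q],closed,col,1)
    # key frame: z=-R[:,1], y=R[:,2], x=R[:,0]; bow centre= p-19*R[:,1]
    K=lambda a:(p-19*R[:,1])+np.array(a,float)@np.array([R[:,0],R[:,2],-R[:,1]])
    for hz in(-18,18): dr(K([[-5,-18,hz],[5,-18,hz],[5,18,hz],[-5,18,hz]]),(255,255,0))
    for x in(5,): dr(K([[x,-10,-11],[x,10,-11],[x,10,11],[x,-10,11]]),(255,255,0))
    t=np.linspace(0,6.28,30)
    dr(K(np.c_[11*np.cos(t),11*np.sin(t),-33+0*t]),(0,255,0))
    dr(K([[-2.5,-12,-58],[2.5,-12,-58],[2.5,12,-58],[-2.5,12,-58]]),(0,0,255))
    a=-.055;r=np.array([[np.cos(a),-np.sin(a)],[np.sin(a),np.cos(a)]])
    for hx,hy,zz in((31,31,80),(6.7,16.2,80)):
        X=np.array([[-hx,-hy],[hx,-hy],[hx,hy],[-hx,hy]])@r.T+[534,-170.2];dr(np.c_[X,np.full(4,zz)],(255,0,255))
    cv2.imwrite(f"pics/{outn}.png",z)
E
python3 -c "
from ov import *
ov('b2','b2o')"
```

```text
(no output)
```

View pics/b2o.png

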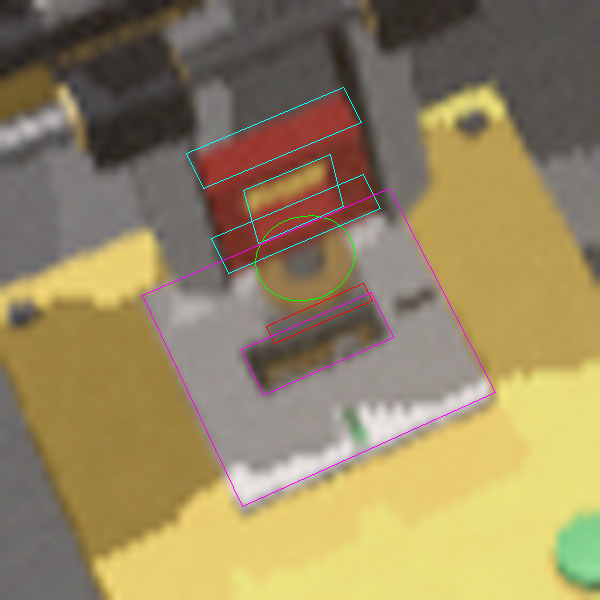

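The overlay agrees with the image: the plate and slot outline coincide, and the bow and collar are within about 1 mm. I'll shift 2.4 mm in -y and start lowering.

>>> play_rows:
  steps:
    - {"fingers": 0.2,"xyz": [0.02,0.05,-0.1],"roll": 0}
    - {"fingers": 0.2,"xyz": [0,0.15,0],"roll": 0}
    - {"fingers": 0.2,"xyz": [0,0,0],"roll": 0}

```text
t: 7.45
position: [535.5, -170.6, 127.5]
ee_rot: [-1.573, 0.05, -0.041]
force: [0.7, 0.9, -2.0]
grip_width: 0.381
```

```bash
python3 -c "
from look import *
plan([534.4,-170.2,112],-0.055,20)"
```

```text
t7.45 p [ 535.5 -170.6  127.5] yaw -0.058 tilt [-0.006 -0.003 -1.   ] F [ 0.7  0.9 -2. ] M [ 0.01 -0.02 -0.  ] g 0.381 q [-0.37  0.4   1.57 -0.01  1.17 -1.88]
dyaw 0.003 rows needed 1; err world [ -1.1   0.4 -15.5]
[-0.04, 0.62, 0.01] -0.02
```

>>> play_rows:
  steps:
    - {"fingers": 0.2,"xyz": [-0.03,0.25,0.01],"roll": 0}
    - {"fingers": 0.2,"xyz": [-0.01,0.3,0],"roll": 0}
    - {"fingers": 0.2,"xyz": [0,0,0],"roll": 0}

```text
t: 7.7
position: [534.6, -170.4, 113.0]
ee_rot: [-1.574, 0.049, -0.042]
force: [0.7, -0.4, -1.6]
grip_width: 0.383
```

```bash
python3 -c "
from look import *
plan([534.4,-170.2,109],-0.055,20)"
```

```text
t7.70 p [ 534.6 -170.4  113. ] yaw -0.058 tilt [-0.005 -0.003 -1.   ] F [ 0.7 -0.4 -1.6] M [ 0.03  0.02 -0.03] g 0.383 q [-0.37  0.42  1.59 -0.01  1.14 -1.88]
dyaw 0.003 rows needed 1; err world [-0.2  0.2 -4. ]
[-0.01, 0.16, 0.01] -0.02
```

The tip is now about 6 mm deep with no contact force, so it's in the slot. I'll grip harder and push with wiggles.

>>> play_rows:
  steps:
    - {"fingers": 0.1,"xyz": [0,0,0],"roll": 0}
    - {"fingers": 0.1,"xyz": [0,0.15,0],"roll": 0}
    - {"fingers": 0.1,"xyz": [0,0.1,0],"roll": 0.4}
    - {"fingers": 0.1,"xyz": [0,0.12,0],"roll": -0.8}
    - {"fingers": 0.1,"xyz": [0,0.12,0],"roll": 0.4}
  force: 60

```text
t: 8.12
position: [535.1, -171.1, 102.8]
ee_rot: [-1.576, 0.045, -0.041]
force: [-7.1, 1.9, 12.8]
grip_width: 0.377
```

```bash
python3 -c "
from look import *
plan([534.4,-170.2,98],-0.055,20)"
```

```text
t8.12 p [ 535.1 -171.1  102.8] yaw -0.055 tilt [-0.003 -0.005 -1.   ] F [-7.1  1.9 12.8] M [0.46 1.74 0.06] g 0.377 q [-0.37  0.43  1.6  -0.01  1.12 -1.89]
dyaw -0.000 rows needed 1; err world [-0.7  0.9 -4.8]
[-0.03, 0.19, 0.03] 0.0
```

>>> play_rows:
  steps:
    - {"fingers": 0.1,"xyz": [-0.03,0.15,0.03],"roll": 0.4}
    - {"fingers": 0.1,"xyz": [-0.02,0.18,0],"roll": -0.8}
    - {"fingers": 0.1,"xyz": [0,0.2,0],"roll": 0.8}
    - {"fingers": 0.1,"xyz": [0,0.2,0],"roll": -0.4}

```text
t: 8.45
position: [537.7, -171.6, 98.9]
ee_rot: [-1.58, 0.036, -0.053]
force: [-19.7, 10.1, 55.7]
grip_width: 0.379
```

```bash
python3 -c "
from look import *
plan([534.4,-170.2,98],-0.055,20)
look('b3',[534,-170,95],70)
from ov import *
ov('b3','b3o')"
```

```text
t8.45 p [ 537.7 -171.6   98.9] yaw -0.057 tilt [ 0.01 -0.01 -1.  ] F [-19.7  10.1  55.7] M [ 2.13  4.36 -0.23] g 0.379 q [-0.37  0.43  1.6  -0.01  1.09 -1.88]
dyaw 0.002 rows needed 1; err world [-3.3  1.4 -0.9]
[-0.13, 0.03, 0.05] -0.01
scene crop origin 158 220 scale 5.571428571428571
top crop origin 326 179 scale 5.571428571428571
```

View pics/b3o.png

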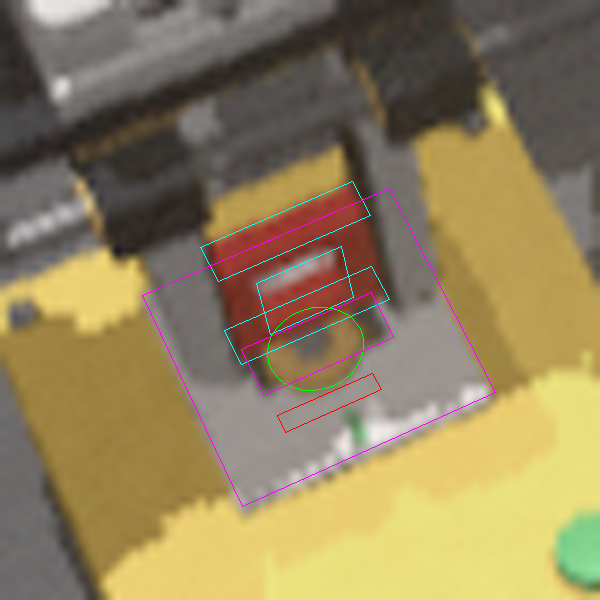

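The key is down (collar at crop (315,350), resting on the plate), with 55 N of push. I'll relax that and re-centre before turning.

>>> play_rows:
  steps:
    - {"fingers": 0.1,"xyz": [-0.1,-0.03,0.04],"roll": 0}
    - {"fingers": 0.1,"xyz": [-0.05,0.03,0],"roll": 0}

```text
t: 8.72
position: [535.9, -170.8, 101.7]
ee_rot: [-1.582, 0.022, -0.05]
force: [6.4, 1.5, 3.2]
grip_width: 0.376
```

```bash
python3 -c "
from look import *
plan([534.4,-170.2,98],-0.055,20)"
```

```text
t8.72 p [ 535.9 -170.8  101.7] yaw -0.046 tilt [ 0.017 -0.012 -1.   ] F [6.4 1.5 3.2] M [ 0.5  -1.37 -0.02] g 0.376 q [-0.37  0.42  1.61 -0.01  1.09 -1.89]
dyaw -0.009 rows needed 1; err world [-1.5  0.6 -3.7]
[-0.06, 0.15, 0.02] 0.08
```

```bash
python3 -c "
from look import *
look('b4',[534,-170,95],70)
from ov import *
ov('b4','b4o')"
```

```text
scene crop origin 158 220 scale 5.571428571428571
top crop origin 326 179 scale 5.571428571428571
```

View pics/b4o.png

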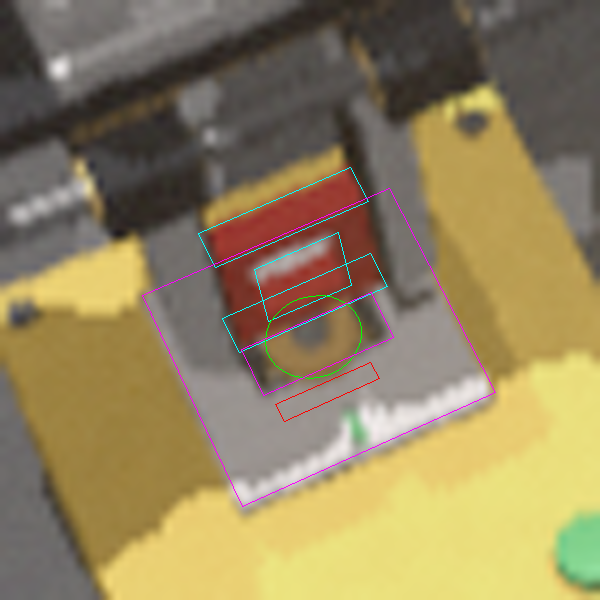

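Relaxing lifted the key back about 3 mm, so I'll push down again, with centring.

>>> play_rows:
  steps:
    - {"fingers": 0.1,"xyz": [-0.08,0.15,0.02],"roll": 0.4}
    - {"fingers": 0.1,"xyz": [-0.04,0.14,0.02],"roll": -0.4}
    - {"fingers": 0.1,"xyz": [-0.04,0.12,0],"roll": 0}

```text
t: 9.07
position: [536.5, -171.0, 99.0]
ee_rot: [-1.587, 0.012, -0.061]
force: [-12.3, 8.6, 35.1]
grip_width: 0.381
```

```bash
python3 -c "
from look import *
plan([534.4,-170.2,98],-0.055,20)"
```

```text
t9.07 p [ 536.5 -171.    99. ] yaw -0.047 tilt [ 0.031 -0.017 -0.999] F [-12.3   8.6  35.1] M [ 1.87  2.92 -0.11] g 0.381 q [-0.37  0.42  1.62 -0.01  1.07 -1.89]
dyaw -0.008 rows needed 1; err world [-2.1  0.8 -1. ]
[-0.09, 0.04, 0.03] 0.07
```

It stops hard at z≈99 with 35 N, as it did before at 55 N, so the collar is on the plate. Now I'll start turning clockwise (positive roll) while pressing lightly.

>>> play_rows:
  steps:
    - {"fingers": 0.1,"xyz": [-0.04,0.08,0.02],"roll": 0.6}
    - {"fingers": 0.1,"xyz": [-0.04,0.08,0.02],"roll": 0.8}
    - {"fingers": 0.1,"xyz": [-0.04,0.08,0],"roll": 0.8}

```text
t: 9.32
position: [535.6, -171.7, 99.1]
ee_rot: [-1.573, 0.216, -0.28]
force: [-6.0, 1.2, 20.6]
grip_width: 0.376
```

```bash
python3 -c "
from look import *
plan([534.4,-170.2,98],-1.83,1,False)"
```

```text
t9.32 p [ 535.6 -171.7   99.1] yaw -0.316 tilt [ 0.038 -0.023 -0.999] F [-6.   1.2 20.6] M [0.35 1.39 0.17] g 0.376 q [-0.37  0.41  1.63 -0.01  1.05 -1.62]
dyaw -1.514 rows needed 14; err world [-1.2  1.5 -1.1]
[-0.0, 0.0, 0.0] 0.9
```

>>> play_rows:
  steps:
    - {"fingers": 0.1,"xyz": [-0.04,0.1,0.03],"roll": 0.8}
    - {"fingers": 0.1,"xyz": [-0.04,0.1,0.03],"roll": 0.8}
    - {"fingers": 0.1,"xyz": [-0.03,0.1,0.02],"roll": 0.8}

```text
t: 9.57
position: [535.3, -172.1, 99.1]
ee_rot: [-1.532, 0.443, -0.525]
force: [-14.6, -0.3, 31.0]
grip_width: 0.378
```

```bash
python3 -c "
from look import *
plan([534.4,-170.2,98],-1.83,1,False)
look('b5',[534,-170,95],70)
from ov import *
ov('b5','b5o')"
```

```text
t9.57 p [ 535.3 -172.1   99.1] yaw -0.617 tilt [ 0.044 -0.03  -0.999] F [-14.6  -0.3  31. ] M [-0.25  3.42  0.15] g 0.378 q [-0.37  0.41  1.64 -0.01  1.04 -1.32]
dyaw -1.213 rows needed 11; err world [-0.9  1.9 -1.1]
[-0.01, 0.0, 0.0] 0.92
scene crop origin 158 220 scale 5.571428571428571
top crop origin 326 179 scale 5.571428571428571
```

View pics/b5o.png

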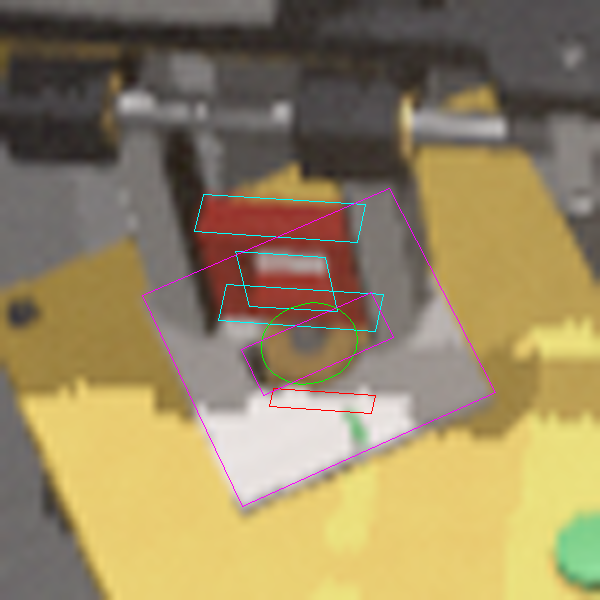

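The bow turns with the gripper and stays down. The lock pushes toward -x at 15 N, so I'll continue with a side correction.

>>> play_rows:
  steps:
    - {"fingers": 0.1,"xyz": [-0.12,0.09,0],"roll": 0.8}
    - {"fingers": 0.1,"xyz": [-0.1,0.09,0],"roll": 0.8}
    - {"fingers": 0.1,"xyz": [-0.1,0.09,-0.02],"roll": 0.8}

```text
t: 9.92
position: [533.2, -172.0, 99.4]
ee_rot: [-1.462, 0.656, -0.769]
force: [-1.5, -5.1, 19.3]
grip_width: 0.375
```

```bash
python3 -c "
from look import *
plan([534.4,-170.2,98],-1.83,1,False)"
```

```text
t9.92 p [ 533.2 -172.    99.4] yaw -0.911 tilt [ 0.058 -0.041 -0.997] F [-1.5 -5.1 19.3] M [-1.    0.28  0.09] g 0.375 q [-0.37  0.39  1.66 -0.02  1.02 -1.02]
dyaw -0.919 rows needed 8; err world [ 1.2  1.8 -1.4]
[-0.0, 0.01, 0.01] 0.96
```

>>> play_rows:
  steps:
    - {"fingers": 0.1,"xyz": [-0.03,0.05,0.04],"roll": 1.0}
    - {"fingers": 0.1,"xyz": [-0.03,0.05,0.03],"roll": 1.0}
    - {"fingers": 0.1,"xyz": [-0.03,0.05,0.02],"roll": 1.0}

```text
t: 10.17
position: [533.5, -171.8, 99.5]
ee_rot: [-1.332, 0.935, -1.06]
force: [-12.3, -4.4, 18.6]
grip_width: 0.377
```

```bash
python3 -c "
from look import *
plan([534.4,-170.2,98],-1.83,1,False)"
```

```text
t10.17 p [ 533.5 -171.8   99.5] yaw -1.285 tilt [ 0.058 -0.047 -0.997] F [-12.3  -4.4  18.6] M [-0.88  2.75  0.17] g 0.377 q [-0.37  0.39  1.66 -0.03  1.02 -0.64]
dyaw -0.545 rows needed 5; err world [ 0.9  1.6 -1.5]
[-0.01, 0.01, 0.01] 0.91
```

>>> play_rows:
  steps:
    - {"fingers": 0.1,"xyz": [0.02,0.06,-0.05],"roll": 1.0}
    - {"fingers": 0.1,"xyz": [0.02,0.06,-0.04],"roll": 1.0}
    - {"fingers": 0.1,"xyz": [0.0,0.06,-0.02],"roll": 0.8}

```text
t: 10.42
position: [532.2, -172.5, 99.4]
ee_rot: [-1.161, 1.19, -1.321]
force: [-9.6, 4.2, 22.0]
grip_width: 0.377
```

```bash
python3 -c "
from look import *
plan([534.4,-170.2,98],-1.83,1,False)
look('b6',[534,-170,95],70)
from ov import *
ov('b6','b6o')"
```

```text
t10.42 p [ 532.2 -172.5   99.4] yaw -1.638 tilt [ 0.062 -0.046 -0.997] F [-9.6  4.2 22. ] M [0.84 2.15 0.3 ] g 0.377 q [-0.37  0.39  1.66 -0.02  1.01 -0.29]
dyaw -0.192 rows needed 2; err world [ 2.2  2.3 -1.4]
[-0.05, 0.03, 0.04] 0.8
scene crop origin 158 220 scale 5.571428571428571
top crop origin 326 179 scale 5.571428571428571
```

View pics/b6o.png

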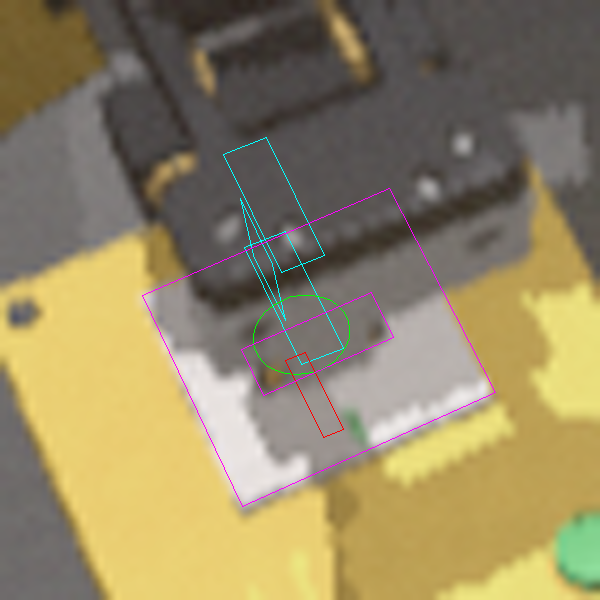

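>>> play_rows:
  steps:
    - {"fingers": 0.1,"xyz": [-0.03,0.06,-0.02],"roll": 0.9}
    - {"fingers": 0.1,"xyz": [-0.02,0.06,-0.02],"roll": 0.9}

```text
t: 10.68
position: [532.2, -171.5, 99.4]
ee_rot: [-1.036, 1.341, -1.477]
force: [-8.7, 2.2, 19.4]
grip_width: 0.378
```

```bash
python3 -c "
from look import *
plan([534.4,-170.2,98],-1.83,1,False)"
```

```text
t10.68 p [ 532.2 -171.5   99.4] yaw -1.854 tilt [ 0.064 -0.048 -0.997] F [-8.7  2.2 19.4] M [0.51 2.2  1.04] g 0.378 q [-0.37  0.39  1.67 -0.03  1.01 -0.07]
dyaw 0.024 rows needed 1; err world [ 2.2  1.3 -1.4]
[-0.08, 0.06, 0.06] -0.2
```

>>> play_rows:
  steps:
    - {"fingers": 0.1,"xyz": [0,0.06,-0.02],"roll": 0.6}
    - {"fingers": 0.1,"xyz": [0,0.06,-0.01],"roll": 0.5}

```text
t: 10.85
position: [532.3, -170.8, 99.4]
ee_rot: [-0.948, 1.435, -1.573]
force: [-5.3, 9.1, 17.0]
grip_width: 0.38
```

```bash
python3 -c "
from look import *
plan([534.4,-170.2,98],-1.83,1,False)
look('b7',[534,-170,95],70)
show()
look('b8',[534,-170,95],110)
show()"
```

```text
t10.85 p [ 532.3 -170.8   99.4] yaw -1.992 tilt [ 0.066 -0.049 -0.997] F [-5.3  9.1 17. ] M [1.64 1.25 1.68] g 0.380 q [-0.37  0.39  1.67 -0.03  1.01  0.07]
dyaw 0.162 rows needed 2; err world [ 2.1  0.6 -1.4]
[-0.03, 0.03, 0.03] -0.67
scene crop origin 158 220 scale 5.571428571428571
top crop origin 326 179 scale 5.571428571428571
t10.95 p [ 532.5 -170.4   99.3] yaw -1.991 tilt [ 0.067 -0.048 -0.997] F [-4.6 10.1 17.8] M [2.05 1.08 1.25] g 0.382 q [-0.37  0.39  1.67 -0.02  1.01  0.07]
scene crop origin 138 200 scale 3.5454545454545454
top crop origin 306 159 scale 3.5454545454545454
t11.05 p [ 532.5 -170.3   99.3] yaw -1.988 tilt [ 0.067 -0.048 -0.997] F [-3.9 10.1 17.7] M [2.05 1.04 1.36] g 0.382 q [-0.36  0.39  1.67 -0.02  1.01  0.07]
```

View pics/b8.png

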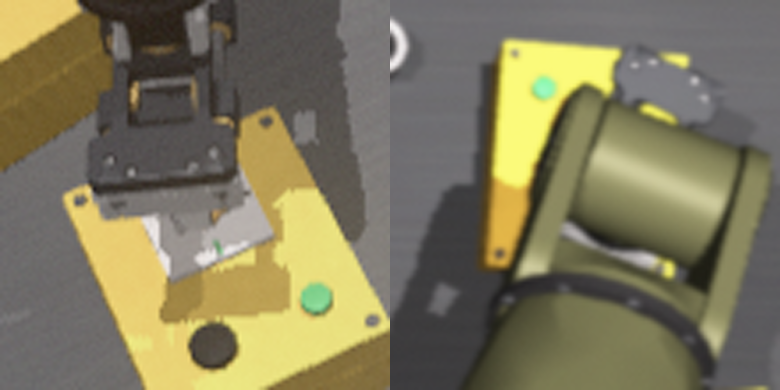

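```bash
python3 -c "
from look import *
s=pickle.load(open('scene_b8.pkl','rb'))['image']
cv2.imwrite('pics/f1.png',cv2.resize(s[235:285,160:225],(780,600),interpolation=cv2.INTER_CUBIC))
cv2.imwrite('pics/f2.png',cv2.resize(s,(800,600)))"
```

```text
(no output)
```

View pics/f1.png

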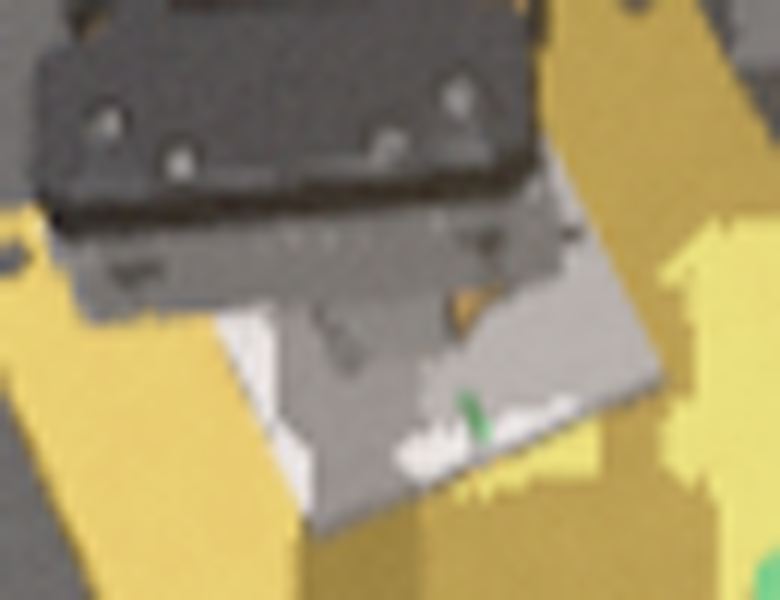

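View pics/f2.png

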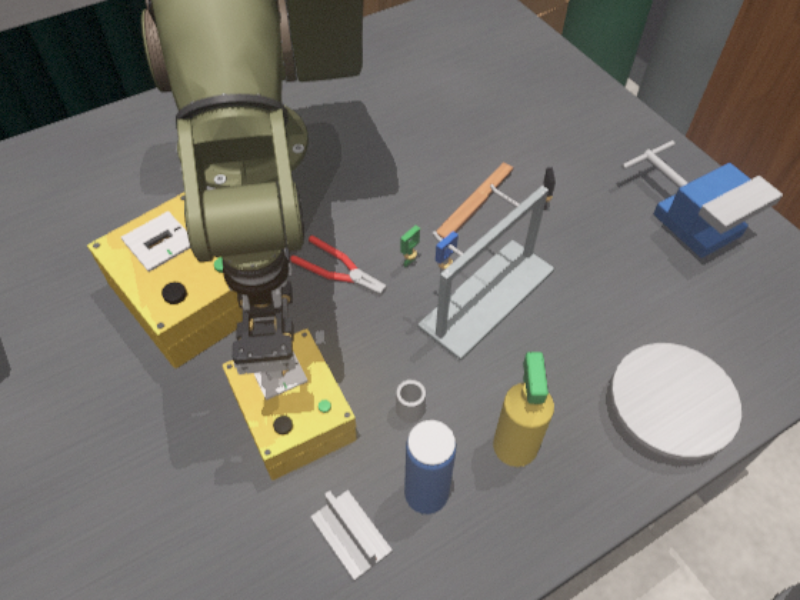

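```bash
python3 -c "
from plan import *
show();print(sign_off());show()"
```

```text
t11.05 p [ 532.5 -170.3   99.3] yaw -1.988 tilt [ 0.067 -0.048 -0.997] F [-3.9 10.1 17.7] M [2.05 1.04 1.36] g 0.382 q [-0.36  0.39  1.67 -0.02  1.01  0.07]
the job is handed in; nothing more can be done
None
the job is handed in; nothing more can be done
```

I lifted the red key about 11 mm, drew it off the left hook and pushed it into the smaller box's keyhole with yaw wiggles. I then turned it clockwise to the stop and handed in at t ≈ 11 s, still gripping, pressing and turning it.

**Last checks:**
- **Depth:** at about 99 mm the tool met a hard stop, which puts the collar on the plate within about 1 mm. About 18 N of downward push remained at hand-in.
- **Turn:** the gripper had turned about 1.93 rad from the slot direction, with a steady 1.3 N m against it. That is well above the spring's 0.17 N m, so I take it as the stop.
- **Grip and bench:** the opening was 0.38, which matches the 36 mm bow. The blue key still hung on its hook and nothing else looked moved.

**What was less clean:**
- One early downward push reached about 56 N at the wrist. When I eased off, the key came back up about 3 mm, so I pressed it down again before turning.
- The tool ended tilted about 0.08 rad.
- The gripper turned somewhat more than the quarter turn plus play, so the bow may have twisted slightly in the pads.
- The gripper hid the bow in the final pictures, so the key's final angle comes from torque and arm pose, not from sight.

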